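# Clamp a soap bar in the hardness tester and hold it at full cam lift

### The arm

A 6-joint arm with a two-finger parallel gripper is mounted at the origin on the work surface. World frame = base frame: x ahead of the robot, y to its left, z up, the work surface at z = 0. Lengths are in mm, angles in rad, forces in N, time in s.
With the tool pointing down it reaches from about 250 to 725 mm from the base axis. Payload 9.7 kg.
Tool frame: the origin (TCP) lies at the very end of the fingers, on their centre line; the grasp point (between the pads) lies 19 mm behind it; z points along the fingers, y is the line along which they close (so a half turn about z gives the same grasp; the last joint's range is limited). The gripper opens to 85 mm and grips with 20 to 120 N. Pads are 22 mm wide; open, the fingers measure 114 mm over their backs; the gripper's body (76 mm by 85 mm) begins 54 mm behind the grasp point. The pads swing forward as they close: fully open they stand 13 mm farther back than shut.
Start: joints at [1.262, 0.087, 0.176, 1.66, 0, 1.571], TCP at [167.151, 523.982, 231.284] pointing down, gripper open.
Joint ranges: [-3.13, 3.13], [-0.85, 1.81], [-1.15, 1.24], [-2.2, 2.28], [-1.44, 1.52], [-3.14, 3.14]. Speed limits (rad/s): [2.22, 2.22, 2.57, 3.14, 3.14, 3.14].

### API

Orientations are given as a 3x3 rotation matrix whose columns are the frame's x, y, z axes.
In Python, from station import sensors, viewer, job gives the robot as it stands. The module is installed in compiled form; this text tells all that it offers.
- The arm moves only by the tool apply_moves, never from a script. Its argument "increments" is a list of rows, each an object with "slide": the shift along the tool's x, y, z in mm, a list of three; "dr": the turn, a rotation vector about the tool's x, y, z in rad, a list of three; "grip": the opening, from 0 (shut) to 1 (fully open). A call has 1 to 20 rows; each row is the pose to reach, as a shift and turn from the pose commanded when the call began, along the tool's axes at that moment; what a row does not reach only later rows make up. A row lasts 1/12 s, in which the tool goes at most 41.7 mm and 7.16 degrees, less where a joint would pass 70% of its speed; a pose out of reach is approached as far as the arm can. A call with a gripper value outside its range is refused whole. The fingers move at their own pace and stop on an object; "force" is the grip in N (left out, the last holds). Time passes only in rows, so rows that repeat a pose let the fingers close. It gives the time, the measured TCP pose, the force, the opening and the grip force at its end, in the units of the state.
- sensors.get_state(): the state, without advancing time (a new reading comes with each control period).
- viewer.camera(name): name is "scene" or "top" or "wrist"; returns a dict with "frame" (420x560x3 uint8, blue, green, red), "z_map" (420x560 float32, mm along the optical axis (not along the pixel's ray), 0 where there is no reading), "vertical_fov" (degrees; the focal length in pixels is half the picture's height over the tangent of half this angle, whatever the lens; pixels are square), "cx", "cy" (the principal point, pixels), "world_to_cam" (4x4, takes a point from world to camera coordinates). Camera axes: x right, y up, looking along -z (the intrinsics and any distortion apply to the point x, -y, -z); pixel columns grow to the right and rows downward; lengths in mm; the calibration is good to about 2 mm. A picture is of the moment at which its call begins.
- job.close_job(): hands the job in; it is judged then, once.
Trained networks look in a picture, given as the dict that the camera call returned (one of the last four; its "shot" number tells which), for a name from the list of things; names that differ only in an ending like _2 or _b are one class to them, and where a whole thing is asked for, a point or a joint stands for the part that bears it (a point fixed in the world has none). Each returns a list of dicts, best first, with "p" (0 to 1); they miss things now and then, are a little off and sometimes report something else, mostly with a low value. They report only what shows in the picture. A call takes as long as a camera call. They do not tell look-alikes from the thing itself.
- viewer.outline_of(name, picture): "pixels" (420x560 bool, what is visible of it) and "box" ([left, top, width, height] in pixels, round what is visible of it).
- viewer.spot_point(name, picture): "xy" ([column, row] in pixels: a listed point, or the origin of a listed thing).
The state is a dict: "time": time; "joint_positions": joint angles; "dq": joint speeds; "joint_torque": joint torques, N m; "tool_pos": TCP position; "ee_rot": TCP orientation; "wrist_force": force on the tool from outside, world axes, zero at the start; "ft_torque": the same for the moment, N m; "gripper_width": opening from 0.0 (shut) to 1.0 (fully open); "grasp_force": force on a finger pad.
Only numpy, scipy, OpenCV 4.12 (cv2) and the standard library are available. Lean on these libraries where they do the work, as an engineer would, in place of code of your own. Each camera call takes 0.05 s, during which the arm holds its last target. There are 200 camera calls.

### The job

Make a hardness reading on the soap bar lying in the tester's little vise: turn the vise's small crank clockwise (seen from its handle's end) until the moving jaw has pressed the bar firmly against the fixed jaw, then swing the long cam lever on the other side up to the point of highest lift, where the lever stands straight up and the bar carries the gauge with its weight. The lever springs back if let go, so finish while still holding it there. Keep the robot off the gauge and the bar, and do not disturb the other things on the bench.

Things in the scene. Friction and masses are not known exactly. Their poses are not given: they have to be found in the camera images.
- tester: Grey stand of a dead-weight hardness tester, fixed to the bench; foot 220 x 170 x 16 mm, round column 305 mm high at its +x end, with an arm carrying the gauge. Origin: on the bench, under the middle of the lift table and gauge. Its x axis runs from the table to the column, its y axis from the vise crank to the cam lever, z up. Lever and crank have grips standing out sideways.
- vise_crank (a joint): Turn of vise crank (rad) about tester +y; grows clockwise seen from the crank's outer end and tightens. At 0, 2 pi.. the grip is straight above the screw, at pi/2 on its tester +x side. A turn moves jaw and crank 10 mm to tester +y. The jaw gap is 70 mm at 0: both jaws meet the bar at 12.57; an eighth of a turn more is firm. Starts at 0 to 5, stop at 15. Stays put when let go, easing back a bit.
- crank_grip (a point): Middle of the crank's grip: black sleeve 16 mm thick, 54 mm long, along tester y, spinning freely on its pin, so it can be pinched from above (fingers closing along tester x) and led round without turning the hand, on a 35 mm radius about the screw (axis 122 mm above the bench, table down). The crank arm stands 32 mm from this point on its tester +y side.
- vise_jaw: Moving jaw of the vise, 70 mm wide (x), 18 mm thick, 20 mm high. Origin: foot of its clamping face, which looks to tester +y.
- fixed_jaw: Fixed jaw, same size. Origin: foot of its clamping face, which looks to tester -y, 25 mm from the tester's origin in y.
- soap_bar: Cream soap bar, 80 (x) x 50 (y) x 30 mm, 120 g, lying loose between the jaws on the vise bed, 112 mm above the bench with the table down. Origin: centre of its underside. (An equal spare bar lies elsewhere on the bench.)
- lift_table: Steel table that carries the vise; the cam below lifts it by up to 12 mm. Origin: centre of its underside, 84 mm above the bench when down.
- cam_lever (a joint): Turn of the cam lever (rad) about tester +y. 0: at rest, pointing to tester -x and 10 degrees above level; it rises as the value grows. 1.40: straight up, the table at its highest; beyond it the table sinks again, stop at 1.95. A spring and the table's weight push it back to 0; raising it takes up to about 5 N at the grip.
- lever_arm: The lever outside the stand: straight 12 mm steel rod with the grip standing outwards at its end. Origin on the cam shaft's axis, 43 mm above the bench, in the tester's middle plane.
- lever_grip (a point): Middle of the lever's grip: black barrel 22 mm thick, 56 mm long, along tester y, revolving freely on its pin, so it can be pinched from above (fingers closing along tester x) and led along its arc without turning the hand. 115 mm from the shaft's axis, in an upright plane 126 mm from the tester's origin on the +y side; the lever's rod stands 41 mm from this point on its tester -y side.
- cam_pivot (a point): Point on the cam shaft's axis in the plane of the grip's arc, 43 mm above the bench.
- gauge: Dial gauge with round dial (56 mm) and steel weight on top (highest point 307 mm above the bench), 0.9 kg in all, sliding freely up and down in the arm. Origin: underside of its 20 mm foot, 6 mm above the bar at the start; at full lift the bar carries it 6 mm up off its stop. Leave it alone.
- spare_bar: Bystander: spare soap bar, same size, origin under its centre.
- beaker_a: Bystander: glass beaker 68 mm wide, 92 mm high.
- beaker_b: Bystander: clear beaker 58 mm wide, 78 mm high.
- soap_bottle: Bystander: amber bottle 60 mm wide, about 150 mm high.
- pot: Bystander: white jar 52 mm wide, 52 mm high.
- spoon: Bystander: steel spoon lying on the bench.
- pen: Bystander: blue pen, 135 mm, on a paper form.
Mind the look-alikes: they are no part of the job. What is shaped like the soap_bar but blue is not meant.

How it is judged (in metres and radians):
On the way, in this order (a step that is already met when the one before it is completed fails the run):
1. the bar is clamped between the two jaws (at least 4 N on each) while the table is still down (contact force between each of vise_jaw, fixed_jaw and soap_bar above 4 N and value of joint cam_lever below 0.35 rad), for 0.3 s.
2. the lever is lifted and the bar takes the gauge's weight (contact force between soap_bar and gauge above 6 N and contact force between the fingers and lever_arm above 0.5 N), for 0.2 s.
At the end, for the whole second after the job is handed in: The fingers still hold the cam lever (over 0.5 N) at rest within 0.16 rad (9 degrees) of its highest-lift point, the soap bar lies flat, clamped by both jaws (over 4 N each), and carries the gauge (over 6 N) (all of step 2 and value of joint cam_lever between 1.24 and 1.56 rad and velocity of joint cam_lever between -0.1 and 0.1 rad/s and contact force between each of vise_jaw, fixed_jaw and soap_bar above 4 N and angle between soap_bar's own z axis and vertical below 0.08 rad); the arm keeps its last pose, push and grip.
It fails at once if the robot pushes the gauge (contact force between the arm and gauge above 3 N).
It fails at once if the robot's fingers push the gauge (contact force between the fingers and gauge above 3 N).
It fails at once if the robot pushes the soap bar (contact force between any of the fingers, the arm and soap_bar above 3 N).
It fails at once if a bystander is moved by more than 30 mm (distance of any of spare_bar, beaker_a, beaker_b, soap_bottle, pot, spoon, pen from where it was at the start of the episode above 0.03 m).
It also fails if it takes over 67 s, if anything falls off the work surface, if the arm or the gripper's body presses on something with over 40 N, if the wrist force passes 120 N, or if a joint passes its speed limit or range.

## Working session

There is one attempt and no reset: what is moved stays moved. The work goes in short steps, Python scripts to look and compute and a tool call to move; the robot and the scene stay as the last step left them, time stands still between calls to the robot, and variables do not carry over. Pictures are saved under pics/ and viewed, at most 10 in all, crops included, and the job is handed in when it is done.

Besides the shell and the picture viewer there is one more tool, called as name(argument=value, ...) on one line, values as JSON. apply_moves: Moves the arm, as the interface text tells. Its arguments: {"type":"object","properties":{"increments":{"type":"array"},"force":{"type":"number"}},"required":["increments"]}

```bash
mkdir -p pics; cat > h.py <<'E'
import numpy as np, cv2
from station import sensors, viewer, job
def K(p):
    f=p["frame"].shape[0]/2/np.tan(np.radians(p["vertical_fov"])/2); return f,p["cx"],p["cy"]
def ray(p,xy):
    f,cx,cy=K(p); T=np.linalg.inv(np.array(p["world_to_cam"]))
    d=np.array([(xy[0]-cx)/f,-(xy[1]-cy)/f,-1.0]); return T[:3,3],T[:3,:3]@d
def dep(p,xy):
    z=p["z_map"]; c,r=int(round(xy[0])),int(round(xy[1])); w=z[max(r-1,0):r+2,max(c-1,0):c+2]; w=w[w>0]
    o,d=ray(p,xy); return o+d*np.median(w) if len(w) else None
def tri(obs):
    A=np.zeros((3,3));b=np.zeros(3)
    for p,xy in obs:
        o,d=ray(p,xy); d=d/np.linalg.norm(d); M=np.eye(3)-np.outer(d,d); A+=M;b+=M@o
    return np.linalg.solve(A,b)
def proj(p,X):
    f,cx,cy=K(p); c=np.array(p["world_to_cam"])@np.append(X,1); return np.array([cx+f*c[0]/-c[2],cy-f*c[1]/-c[2]])
E
cat > a.py <<'E'
from h import *
np.set_printoptions(precision=1,suppress=True)
s=sensors.get_state(); print(s["time"],s["tool_pos"],s["ee_rot"])
P={n:viewer.camera(n) for n in("scene","top","wrist")}
print(P["scene"].keys(), [k for k in P["scene"]])
for n in P:
    cv2.imwrite(f"pics/{n}1.png",P[n]["frame"]); print(n,{k:v for k,v in P[n].items() if k not in("frame","z_map","world_to_cam")})
for t in["tester","crank_grip","lever_grip","cam_pivot","soap_bar","vise_jaw","fixed_jaw","gauge","lift_table","lever_arm","spare_bar"]:
    ob=[]
    for n in P:
        for q in viewer.spot_point(t,P[n])[:2]:
            print(t,n,np.array(q["xy"]),round(q["p"],2),dep(P[n],q["xy"]))
        q=viewer.spot_point(t,P[n])[:1]
        if q and q[0]["p"]>.5 and n!="wrist": ob.append((P[n],q[0]["xy"]))
    if len(ob)>1:
        X=tri(ob);print("   tri",X,[np.linalg.norm(proj(p,X)-xy) for p,xy in ob])
E
python3 a.py; python3 -c "
import cv2,numpy as np
a=[cv2.imread(f'pics/{n}1.png') for n in('scene','top')]
cv2.imwrite('pics/both.png',cv2.resize(np.vstack(a),(0,0),fx=.71,fy=.71))"
```

```text
0.0 [167.1 523.8 230.6] [[-1.   0.3 -0. ]
 [ 0.3  1.  -0. ]
 [ 0.  -0.  -1. ]]
dict_keys(['frame', 'z_map', 'vertical_fov', 'cx', 'cy', 'world_to_cam', 'shot']) ['frame', 'z_map', 'vertical_fov', 'cx', 'cy', 'world_to_cam', 'shot']
scene {'vertical_fov': 56.57681973026889, 'cx': 280.7398832736554, 'cy': 207.79689180401087, 'shot': 1}
top {'vertical_fov': 53.64811185969607, 'cx': 285.9060446430025, 'cy': 209.62422456197768, 'shot': 2}
wrist {'vertical_fov': 66.8055125686091, 'cx': 279.507251350906, 'cy': 208.50567445535253, 'shot': 3}
tester scene [256.5 257.6] 0.75 [666.4   4.3  89.7]
tester top [291.5 172.3] 0.86 [564.4 -29.2 140.3]
tester top [305.3 159.7] 0.63 [598.7 -64.8 129.9]
   tri [607.8 -30.6 -12.9] [np.float64(0.9388190876221624), np.float64(0.911804222368496)]
crank_grip scene [221.5 188.5] 0.76 [ 545.8 -172.8  135.8]
crank_grip top [355.8 181.7] 0.51 [ 535.9 -186.6  136.2]
crank_grip top [247.5 163. ] 0.34 [635.5  96.   -1.7]
   tri [ 537.2 -184.8  123.1] [np.float64(1.5064987983671023), np.float64(1.6560995216011534)]
lever_grip scene [321.5 240.4] 0.9 [526.5 119.   68.
[... 1018 characters left out ...]
(0.9462630290327735), np.float64(0.9197985037679788)]
gauge scene [257.5 221.2] 0.74 [611.  -22.8 155.7]
gauge top [286.9 154.6] 0.67 [593.6 -20.1 192.5]
   tri [607.7 -21.8 152.2] [np.float64(1.08745929913544), np.float64(1.0798403153299185)]
lift_table scene [260.4 237.8] 0.76 [636.3  -0.8 132.2]
lift_table scene [416.9 309.8] 0.59 [588.9 395.1  46.7]
lift_table top [292.2 165. ] 0.75 [583.2 -31.5 139.7]
   tri [600.8 -27.5  74.1] [np.float64(1.5878935798318397), np.float64(1.5688864609430777)]
spare_bar scene [284.8 219.5] 0.83 [482.1 -11.6  30.4]
spare_bar top [294.8 222.9] 0.81 [454.4 -33.   28.4]
   tri [457.6 -28.6  -4.9] [np.float64(1.554712806627612), np.float64(1.6718178447950316)]
```

View pics/both.png

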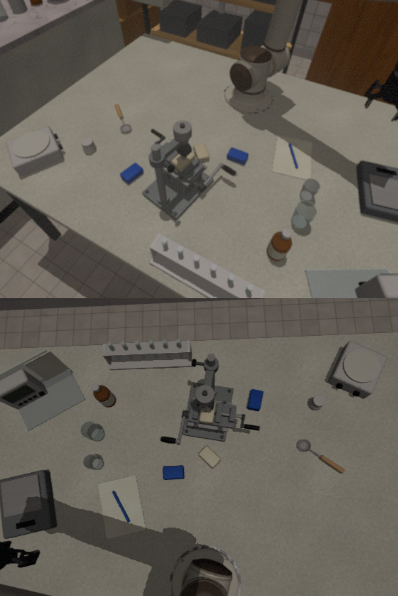

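```bash
python3 -c "
import cv2,numpy as np
a=cv2.imread('pics/scene1.png')[150:310,160:370];b=cv2.imread('pics/top1.png')[110:260,210:420]
cv2.imwrite('pics/crop.png',np.hstack([cv2.resize(a,(400,305)),cv2.resize(b,(400,305))]))"
```

```text
(no output)
```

View pics/crop.png

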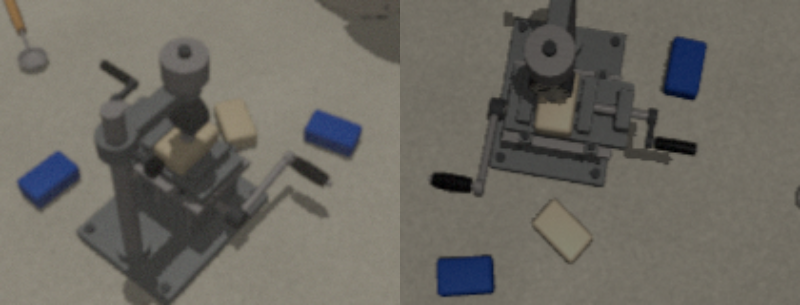

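Scene: the tester stands at about (606, -28), turned about -12°. The crank grip (top 356,182; scene 221,188) points to tester -x, so the crank is at about 4.7 rad. The lever grip is at top 236,198 / scene 321,240. There are four bar-shaped things:
- Cream bar between the jaws under the gauge (top 289,164): this is the soap_bar.
- Loose cream bar (top 295,223): the spare.
- Two blue bars (top 247,246 and 360,145): look-alikes.

The measured lever grip agrees with the given radius and height.

Next I move above the crank grip.

apply_moves(increments=[{"slide": [-568, -563, -20], "dr": [0, 0, 1.473], "grip": 1}, {"slide": [-568, -563, -20], "dr": [0, 0, 1.473], "grip": 1}, {"slide": [-568, -563, -20], "dr": [0, 0, 1.473], "grip": 1}, {"slide": [-568, -563, -20], "dr": [0, 0, 1.473], "grip": 1}, {"slide": [-568, -563, -20], "dr": [0, 0, 1.473], "grip": 1}, {"slide": [-568, -563, -20], "dr": [0, 0, 1.473], "grip": 1}, {"slide": [-568, -563, -20], "dr": [0, 0, 1.473], "grip": 1}, {"slide": [-568, -563, -20], "dr": [0, 0, 1.473], "grip": 1}, {"slide": [-568, -563, -20], "dr": [0, 0, 1.473], "grip": 1}, {"slide": [-568, -563, -20], "dr": [0, 0, 1.473], "grip": 1}, {"slide": [-568, -563, -20], "dr": [0, 0, 1.473], "grip": 1}, {"slide": [-568, -563, -20], "dr": [0, 0, 1.473], "grip": 1}, {"slide": [-568, -563, -20], "dr": [0, 0, 1.473], "grip": 1}, {"slide": [-568, -563, -20], "dr": [0, 0, 1.473], "grip": 1}, {"slide": [-568, -563, -20], "dr": [0, 0, 1.473], "grip": 1}, {"slide": [-568, -563, -20], "dr": [0, 0, 1.473], "grip": 1}, {"slide": [-568, -563, -20], "dr": [0, 0, 1.473], "grip": 1}, {"slide": [-568, -563, -20], "dr": [0, 0, 1.473], "grip": 1}, {"slide": [-568, -563, -20], "dr": [0, 0, 1.473], "grip": 1}, {"slide": [-568, -563, -20], "dr": [0, 0, 1.473], "grip": 1}])

```text
time: 5.12
tool_pos: [538.8, -189.8, 249.5]
ee_rot: [[0.213, 0.977, -0.001], [0.977, -0.213, -0.001], [-0.001, -0.001, -1.0]]
wrist_force: [0.8, -0.4, 0.4]
gripper_width: 1.002
grasp_force: 0.0
```

```bash
cat > fit.py <<'E'
from h import *
from scipy.optimize import least_squares
np.set_printoptions(precision=3,suppress=True)
def pts(v):
    x,y,yaw,th,lev=v; c,s=np.cos(yaw),np.sin(yaw); k=10*th/2/np.pi
    W=lambda a,b,z:np.array([x+c*a-s*b,y+s*a+c*b,z])
    # crank grip y at theta=0 unknown -> separate parameter handled by caller
    return W,{"lever_grip":W(-115*np.cos(lev+.1745),126,43+115*np.sin(lev+.1745)),"vise_jaw":W(0,-45+k,112),"fixed_jaw":W(0,25,112),
      "gauge":W(0,0,148),"lift_table":W(0,0,84),"tester":W(0,0,0)}
def model(v):
    W,d=pts(v[:5]); d["crank_grip"]=W(35*np.sin(v[3]),v[5],122+35*np.cos(v[3])); return d
def fit(P,names,v0=(606,-28,-.21,4.7,0,-168)):
    obs=[]
    for n,p in P.items():
        for t in names:
            q=viewer.spot_point(t,p)[:1]
            if q and q[0]["p"]>.45: obs.append((n,t,np.array(q[0]["xy"])))
    def r(v):
        m=model(v); return np.concatenate([(proj(P[n],m[t])-xy)*(1 if n!="wrist" else .5) for n,t,xy in obs])
    s=least_squares(r,v0,loss="soft_l1",f_scale=1.5,x_scale=[10,10,.1,.3,.1,10])
    e=r(s.x).reshape(-1,2)
    for o,a in zip(obs,e): print(o[0],o[1],o[2],a)
    print("v",s.x); m=model(s.x)
    for t in("crank_grip","lever_grip"): print(t,m[t])
    return s.x,obs
E
python3 - <<'E'
from fit import *
P={n:viewer.camera(n) for n in("scene","top","wrist")}
cv2.imwrite("pics/w2.png",P["wrist"]["frame"])
v,obs=fit(P,["crank_grip","lever_grip","vise_jaw","fixed_jaw","gauge","lift_table"])
q=[o[2] for o in obs if o[0]=="wrist" and o[1]=="crank_grip"]
o3=[(P[o[0]],o[2]) for o in obs if o[1]=="crank_grip"]
if len(o3)>1: print("tri crank",tri(o3))
if q: print("wrist depth",dep(P["wrist"],q[0]))
print(sensors.get_state()["time"],sensors.get_state()["tool_pos"])
E
```

```text
scene crank_grip [413.9 218.5] [-156.773   -0.111]
scene lever_grip [322.1 238.7] [1.404 0.043]
scene vise_jaw [248.9 224.2] [-1.093 -0.946]
scene fixed_jaw [264.6 238.8] [ 1.712 -2.637]
scene gauge [255.3 220.8] [3.197 1.216]
scene lift_table [259.7 236.3] [-0.534  1.317]
top crank_grip [292.8 173.2] [6.944 0.625]
top lever_grip [235.8 194.9] [-1.938 -0.011]
top vise_jaw [301.9 162.5] [ 1.446 -0.676]
top fixed_jaw [278.3 156.2] [0.71  1.487]
top lift_table [288.9 164.9] [-0.056 -2.412]
wrist crank_grip [282.7 199.1] [  0.103 -86.414]
wrist vise_jaw [322.7  27.9] [-0.113  0.823]
v [606.778 -22.716  -0.212   4.236   0.134 -34.53 ]
crank_grip [569.095 -49.92  105.963]
lever_grip [526.208 123.53   77.949]
tri crank [548.242  55.091 364.34 ]
wrist depth [ 540.416 -182.095  136.789]
6.1667 [ 537.173 -185.068  251.239]
```

View pics/w2.png

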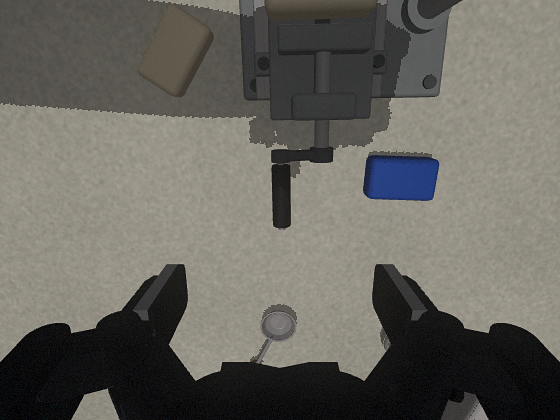

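The sleeve lies along image vertical, centred at (282,197), with its ends at (282,165) and (282,228). The screw axis is at column 322. The hand's yaw fits the tester, so I compute the exact sleeve and screw positions.

```bash
python3 - <<'E'
from fit import *
p=viewer.camera("wrist")
def at(xy,z): o,d=ray(p,xy); return o+d*(z-o[2])/d[2]
for xy in[(282,168),(282,197),(282,225),(322,60),(322,85),(322,140),(303,156)]:
    print(xy,"depth",dep(p,xy),"z128",at(xy,128),"z122",at(xy,122))
a,b=at((282,168),136),at((282,225),136); print("axis dir yaw",np.arctan2(-(b-a)[0],-(b-a)[1])*-1)
a,b=at((322,60),125),at((322,140),125); print(np.arctan2((a-b)[0],(a-b)[1])*-1)
# sleeve mask centre
for q in viewer.outline_of("crank_grip",p)[:2]: print(q["p"],q["box"])
s=sensors.get_state();print(s["tool_pos"],s["time"]); print(s["ee_rot"])
E
```

```text
(282, 168) depth [ 545.031 -155.045  136.199] z128 [ 544.804 -156.425  128.   ] z122 [ 544.637 -157.436  122.   ]
(282, 197) depth [ 540.008 -178.751  136.968] z128 [ 539.584 -181.092  128.   ] z122 [ 539.3   -182.659  122.   ]
(282, 225) depth [ 534.853 -203.119  136.741] z128 [ 534.264 -206.227  128.   ] z122 [ 533.861 -208.36   122.   ]
(322, 60) depth [592.028 -81.425 127.388] z128 [591.937 -81.494 128.   ] z122 [592.833 -80.815 122.   ]
(322, 85) depth [588.762 -99.161 128.813] z128 [588.874 -99.123 128.   ] z122 [589.702 -98.842 122.   ]
(322, 140) depth [ 581.64  -140.676  128.124] z128 [ 581.653 -140.69   128.   ] z122 [ 582.318 -141.345  122.   ]
(303, 156) depth [ 563.787 -149.677  131.982] z128 [ 563.963 -150.255  128.   ] z122 [ 564.229 -151.126  122.   ]
axis dir yaw -0.20854642063602963
-0.1720016879444711
0.77 [270.4, 145.7, 60.9, 85.1]
[ 537.172 -185.061  251.243] 6.2667
[[ 0.21   0.978 -0.   ]
 [ 0.978 -0.21   0.   ]
 [-0.    -0.    -1.   ]]
```

Sleeve centre is (540, -180, 128.5): height and radius fit a crank angle of about 4.9. Descending and pinching.

apply_moves(force=40, increments=[{"slide": [2, 2, 30], "dr": [0, 0, 0], "grip": 1}, {"slide": [2, 2, 60], "dr": [0, 0, 0], "grip": 0.8}, {"slide": [2, 2, 85], "dr": [0, 0, 0], "grip": 0.7}, {"slide": [2, 2, 110], "dr": [0, 0, 0], "grip": 0.7}, {"slide": [2, 2, 130], "dr": [0, 0, 0], "grip": 0.7}, {"slide": [2, 2, 142], "dr": [0, 0, 0], "grip": 0.7}, {"slide": [2, 2, 142], "dr": [0, 0, 0], "grip": 0.5}, {"slide": [2, 2, 142], "dr": [0, 0, 0], "grip": 0.3}, {"slide": [2, 2, 142], "dr": [0, 0, 0], "grip": 0}, {"slide": [2, 2, 142], "dr": [0, 0, 0], "grip": 0}, {"slide": [2, 2, 142], "dr": [0, 0, 0], "grip": 0}, {"slide": [2, 2, 142], "dr": [0, 0, 0], "grip": 0}, {"slide": [2, 2, 142], "dr": [0, 0, 0], "grip": 0}, {"slide": [2, 2, 142], "dr": [0, 0, 0], "grip": 0}, {"slide": [2, 2, 142], "dr": [0, 0, 0], "grip": 0}])

```text
time: 7.52
tool_pos: [539.4, -183.6, 110.0]
ee_rot: [[0.21, 0.978, 0.0], [0.978, -0.21, -0.0], [-0.0, 0.0, -1.0]]
wrist_force: [-4.7, -0.5, 2.9]
gripper_width: 0.172
grasp_force: 38.9
```

```bash
python3 - <<'E'
from fit import *
p=viewer.camera("wrist");cv2.imwrite("pics/w3.png",p["frame"])
s=sensors.get_state();print(s["tool_pos"],s["time"],s["wrist_force"],s["gripper_width"],s["grasp_force"])
t0=4.9
for n in range(0,36):
    t=t0+.25*n; print(n,round(t,2),[round(10*(t-t0)/2/np.pi,1),round(35*(np.sin(t)-np.sin(t0)),1),round(-35*(np.cos(t)-np.cos(t0)),1)])
E
```

```text
[ 539.383 -183.64   109.999] 7.5667 [-4.154 -0.193  1.924] 0.16988607761295182 38.94961416721344
0 4.9 [0.0, np.float64(0.0), np.float64(-0.0)]
1 5.15 [0.4, np.float64(2.7), np.float64(-8.3)]
2 5.4 [0.8, np.float64(7.3), np.float64(-15.7)]
3 5.65 [1.2, np.float64(13.7), np.float64(-21.7)]
4 5.9 [1.6, np.float64(21.3), np.float64(-25.9)]
5 6.15 [2.0, np.float64(29.7), np.float64(-28.2)]
6 6.4 [2.4, np.float64(38.5), np.float64(-28.2)]
7 6.65 [2.8, np.float64(46.9), np.float64(-26.1)]
8 6.9 [3.2, np.float64(54.6), np.float64(-22.0)]
9 7.15 [3.6, np.float64(61.1), np.float64(-16.1)]
10 7.4 [4.0, np.float64(65.8), np.float64(-8.8)]
11 7.65 [4.4, np.float64(68.7), np.float64(-0.6)]
12 7.9 [4.8, np.float64(69.3), np.float64(8.1)]
13 8.15 [5.2, np.float64(67.9), np.float64(16.7)]
14 8.4 [5.6, np.float64(64.3), np.float64(24.7)]
15 8.65 [6.0, np.float64(58.9), np.float64(31.5)]
16 8.9 [6.4, np.float64(51.9), np.float64(36.8)]
17 9.15 [6.8, np.float64(43.9), np.float64(40.2)]
18 9.4 [7.2, np.float64(35.3), np.float64(41.5)]
19 9.65 [7.6, np.float64(26.6), np.float64(40.6)]
20 9.9 [8.0, np.float64(18.4), np.float64(37.6)]
21 10.15 [8.4, np.float64(11.2), np.float64(32.7)]
22 10.4 [8.8, np.float64(5.4), np.float64(26.2)]
23 10.65 [9.2, np.float64(1.5), np.float64(18.4)]
24 10.9 [9.5, np.float64(-0.5), np.float64(9.9)]
25 11.15 [9.9, np.float64(-0.2), np.float64(1.1)]
26 11.4 [10.3, np.float64(2.2), np.float64(-7.2)]
27 11.65 [10.7, np.float64(6.6), np.float64(-14.8)]
28 11.9 [11.1, np.float64(12.8), np.float64(-21.0)]
29 12.15 [11.5, np.float64(20.2), np.float64(-25.5)]
30 12.4 [11.9, np.float64(28.6), np.float64(-28.0)]
31 12.65 [12.3, np.float64(37.3), np.float64(-28.3)]
32 12.9 [12.7, np.float64(45.8), np.float64(-26.5)]
33 13.15 [13.1, np.float64(53.7), np.float64(-22.7)]
34 13.4 [13.5, np.float64(60.3), np.float64(-17.0)]
35 13.65 [13.9, np.float64(65.3), np.float64(-9.9)]
```

View pics/w3.png

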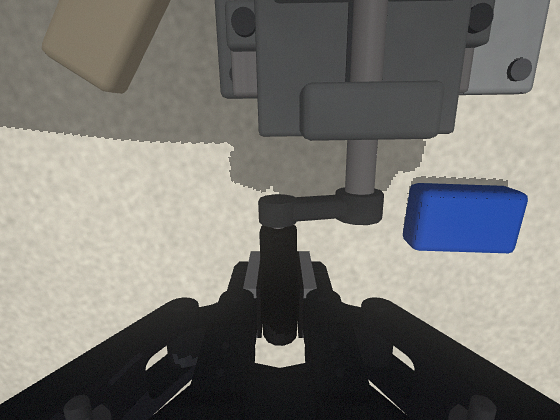

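The sleeve is pinched between the pads (sleeve at about 279,285; crank arm at row 208). Starting the turn gently for a quarter turn.

apply_moves(increments=[{"slide": [0.4, 2.7, -8.3], "dr": [0, 0, 0], "grip": 0}, {"slide": [0.8, 7.3, -15.7], "dr": [0, 0, 0], "grip": 0}, {"slide": [1.2, 13.7, -21.7], "dr": [0, 0, 0], "grip": 0}, {"slide": [1.6, 21.3, -25.9], "dr": [0, 0, 0], "grip": 0}, {"slide": [2.0, 29.7, -28.2], "dr": [0, 0, 0], "grip": 0}, {"slide": [2.4, 38.5, -28.2], "dr": [0, 0, 0], "grip": 0}, {"slide": [2.4, 38.5, -28.2], "dr": [0, 0, 0], "grip": 0}])

```text
time: 8.15
tool_pos: [579.5, -189.3, 137.9]
ee_rot: [[0.209, 0.978, 0.002], [0.978, -0.209, -0.0], [0.0, 0.002, -1.0]]
wrist_force: [3.4, 1.5, 4.8]
gripper_width: 0.173
grasp_force: 39.5
```

Forces are small and the grip follows. Continuing.

apply_moves(increments=[{"slide": [0.4, 8.4, 2.1], "dr": [0, 0, 0], "grip": 0}, {"slide": [0.8, 16.1, 6.2], "dr": [0, 0, 0], "grip": 0}, {"slide": [1.2, 22.6, 12.1], "dr": [0, 0, 0], "grip": 0}, {"slide": [1.6, 27.3, 19.4], "dr": [0, 0, 0], "grip": 0}, {"slide": [2.0, 30.2, 27.6], "dr": [0, 0, 0], "grip": 0}, {"slide": [2.4, 30.8, 36.3], "dr": [0, 0, 0], "grip": 0}, {"slide": [2.8, 29.4, 44.9], "dr": [0, 0, 0], "grip": 0}, {"slide": [3.2, 25.8, 52.9], "dr": [0, 0, 0], "grip": 0}, {"slide": [3.6, 20.4, 59.7], "dr": [0, 0, 0], "grip": 0}, {"slide": [4.0, 13.4, 65.0], "dr": [0, 0, 0], "grip": 0}, {"slide": [4.4, 5.4, 68.4], "dr": [0, 0, 0], "grip": 0}, {"slide": [4.8, -3.2, 69.7], "dr": [0, 0, 0], "grip": 0}, {"slide": [5.2, -11.9, 68.8], "dr": [0, 0, 0], "grip": 0}, {"slide": [5.6, -20.1, 65.8], "dr": [0, 0, 0], "grip": 0}, {"slide": [6.0, -27.3, 60.9], "dr": [0, 0, 0], "grip": 0}, {"slide": [6.4, -33.1, 54.4], "dr": [0, 0, 0], "grip": 0}, {"slide": [6.8, -37.0, 46.6], "dr": [0, 0, 0], "grip": 0}, {"slide": [7.1, -39.0, 38.1], "dr": [0, 0, 0], "grip": 0}, {"slide": [7.5, -38.7, 29.3], "dr": [0, 0, 0], "grip": 0}, {"slide": [7.5, -38.7, 29.3], "dr": [0, 0, 0], "grip": 0}])

```text
time: 9.82
tool_pos: [541.3, -173.8, 110.0]
ee_rot: [[0.209, 0.978, 0.0], [0.978, -0.209, -0.0], [-0.0, 0.0, -1.0]]
wrist_force: [-3.0, 2.3, 2.6]
gripper_width: 0.172
grasp_force: 39.7
```

apply_moves(increments=[{"slide": [0.4, 2.4, -8.3], "dr": [0, 0, 0], "grip": 0}, {"slide": [0.8, 6.8, -15.9], "dr": [0, 0, 0], "grip": 0}, {"slide": [1.2, 13.0, -22.1], "dr": [0, 0, 0], "grip": 0}, {"slide": [1.6, 20.4, -26.6], "dr": [0, 0, 0], "grip": 0}, {"slide": [2.0, 28.8, -29.1], "dr": [0, 0, 0], "grip": 0}, {"slide": [2.4, 37.5, -29.4], "dr": [0, 0, 0], "grip": 0}, {"slide": [2.6, 41.8, -28.7], "dr": [0, 0, 0], "grip": 0}, {"slide": [2.8, 46.0, -27.6], "dr": [0, 0, 0], "grip": 0}, {"slide": [3.0, 50.0, -26.0], "dr": [0, 0, 0], "grip": 0}, {"slide": [3.2, 53.9, -23.8], "dr": [0, 0, 0], "grip": 0}, {"slide": [3.4, 57.3, -21.2], "dr": [0, 0, 0], "grip": 0}, {"slide": [3.6, 60.5, -18.1], "dr": [0, 0, 0], "grip": 0}, {"slide": [3.6, 60.5, -18.1], "dr": [0, 0, 0], "grip": 0}, {"slide": [3.6, 60.5, -18.1], "dr": [0, 0, 0], "grip": 0}])

```text
time: 10.98
tool_pos: [600.6, -183.1, 126.7]
ee_rot: [[0.21, 0.978, -0.002], [0.978, -0.21, -0.0], [-0.001, -0.002, -1.0]]
wrist_force: [-8.4, 1.1, 8.3]
gripper_width: 0.171
grasp_force: 40.8
```

The crank now resists with about 12 N along its tangent, so the bar is being clamped. A little more for margin, then dwell and release.

apply_moves(increments=[{"slide": [0.2, 2.7, 3.3], "dr": [0, 0, 0], "grip": 0}, {"slide": [0.4, 5.0, 7.1], "dr": [0, 0, 0], "grip": 0}, {"slide": [0.6, 6.5, 10.3], "dr": [0, 0, 0], "grip": 0}, {"slide": [0.6, 6.5, 10.3], "dr": [0, 0, 0], "grip": 0}, {"slide": [0.6, 6.5, 10.3], "dr": [0, 0, 0], "grip": 0}, {"slide": [0.6, 6.5, 10.3], "dr": [0, 0, 0], "grip": 0}, {"slide": [0.6, 6.5, 10.3], "dr": [0, 0, 0], "grip": 0}, {"slide": [0.6, 6.5, 10.3], "dr": [0, 0, 0], "grip": 0}])

```text
time: 11.65
tool_pos: [606.7, -184.1, 117.4]
ee_rot: [[0.21, 0.978, -0.001], [0.978, -0.21, -0.001], [-0.001, -0.001, -1.0]]
wrist_force: [-13.1, 1.4, 14.1]
gripper_width: 0.166
grasp_force: 41.5
```

apply_moves(increments=[{"slide": [0, 0, 0], "dr": [0, 0, 0], "grip": 0.5}, {"slide": [0, 0, 0], "dr": [0, 0, 0], "grip": 0.5}, {"slide": [0, 0, 0], "dr": [0, 0, 0], "grip": 0.5}, {"slide": [0, 0, 0], "dr": [0, 0, 0], "grip": 0.5}, {"slide": [-2, 0, -30], "dr": [0, 0, 0], "grip": 0.5}, {"slide": [-4, 0, -65], "dr": [0, 0, 0], "grip": 0.5}, {"slide": [-4, -10, -100], "dr": [0, 0, 0], "grip": 0.6}, {"slide": [-4, -35, -125], "dr": [0, 0, 0], "grip": 0.7}, {"slide": [-4, -70, -130], "dr": [0, 0, 0], "grip": 0.7}, {"slide": [-4, -108, -130], "dr": [0, 0, 0], "grip": 0.7}, {"slide": [0, -146, -130], "dr": [0, 0, 0], "grip": 0.7}, {"slide": [40, -147, -130], "dr": [0, 0, 0], "grip": 0.7}, {"slide": [80, -147, -130], "dr": [0, 0, 0], "grip": 0.7}, {"slide": [120, -147, -130], "dr": [0, 0, 0], "grip": 0.7}, {"slide": [160, -147, -130], "dr": [0, 0, 0], "grip": 0.7}, {"slide": [200, -147, -130], "dr": [0, 0, 0], "grip": 0.7}, {"slide": [240, -147, -120], "dr": [0, 0, 0], "grip": 0.7}, {"slide": [270, -147, -105], "dr": [0, 0, 0], "grip": 0.7}, {"slide": [279, -147, -95], "dr": [0, 0, 0], "grip": 0.7}, {"slide": [279, -147, -95], "dr": [0, 0, 0], "grip": 0.7}])

```text
time: 13.32
tool_pos: [522.3, 121.7, 208.0]
ee_rot: [[0.207, 0.978, -0.004], [0.978, -0.207, -0.001], [-0.002, -0.003, -1.0]]
wrist_force: [-0.7, -0.6, -0.6]
gripper_width: 0.699
grasp_force: 0.0
```

```bash
python3 - <<'E'
from fit import *
p=viewer.camera("wrist");cv2.imwrite("pics/w4.png",p["frame"])
q=viewer.spot_point("lever_grip",p)[:1]
for x in q: print(x, dep(p,x["xy"]))
print("proj of expected",proj(p,np.array([523,119.3,63])))
s=sensors.get_state();print(s["tool_pos"],s["time"],s["wrist_force"]);print(s["ee_rot"])
E
```

```text
{'xy': [275.4, 196.3], 'p': 0.92} [517.957 124.32   72.818]
proj of expected [281.959 197.62 ]
[522.438 119.5   210.66 ] 13.4167 [0.33  0.252 0.96 ]
[[ 0.209  0.978 -0.001]
 [ 0.978 -0.209 -0.001]
 [-0.001 -0.001 -1.   ]]
```

View pics/w4.png

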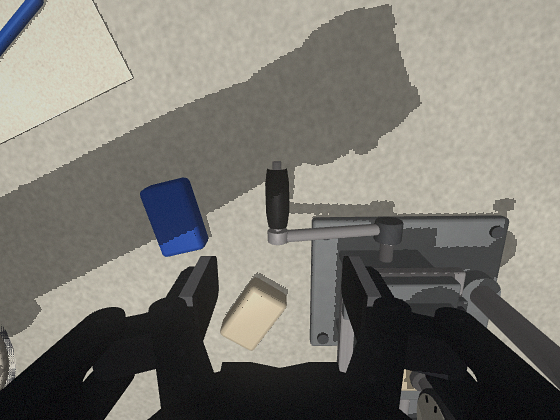

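The lever barrel is at (277,198), with the rod joining at (277,237). Position ≈ (518, 121, 62), as expected. Descending and pinching.

apply_moves(force=50, increments=[{"slide": [3, -4, 30], "dr": [0, 0, 0], "grip": 0.7}, {"slide": [3, -4, 65], "dr": [0, 0, 0], "grip": 0.7}, {"slide": [3, -4, 100], "dr": [0, 0, 0], "grip": 0.7}, {"slide": [3, -4, 130], "dr": [0, 0, 0], "grip": 0.7}, {"slide": [3, -4, 155], "dr": [0, 0, 0], "grip": 0.7}, {"slide": [3, -4, 166], "dr": [0, 0, 0], "grip": 0.7}, {"slide": [3, -4, 166], "dr": [0, 0, 0], "grip": 0.7}, {"slide": [3, -4, 166], "dr": [0, 0, 0], "grip": 0.4}, {"slide": [3, -4, 166], "dr": [0, 0, 0], "grip": 0.2}, {"slide": [3, -4, 166], "dr": [0, 0, 0], "grip": 0}, {"slide": [3, -4, 166], "dr": [0, 0, 0], "grip": 0}, {"slide": [3, -4, 166], "dr": [0, 0, 0], "grip": 0}, {"slide": [3, -4, 166], "dr": [0, 0, 0], "grip": 0}, {"slide": [3, -4, 166], "dr": [0, 0, 0], "grip": 0}])

```text
time: 14.58
tool_pos: [519.7, 123.9, 46.1]
ee_rot: [[0.209, 0.978, 0.001], [0.978, -0.209, 0.0], [0.001, 0.001, -1.0]]
wrist_force: [-3.4, -0.5, 6.1]
gripper_width: 0.236
grasp_force: 49.1
```

```bash
python3 - <<'E'
from fit import *
p=viewer.camera("scene");q=viewer.camera("wrist")
cv2.imwrite("pics/s5.png",np.hstack([cv2.resize(p["frame"][140:320,160:380],(400,327)),cv2.resize(q["frame"],(400,327))]))
s=sensors.get_state();print(s["tool_pos"],s["time"],s["wrist_force"],s["gripper_width"],s["grasp_force"])
for n in range(15):
    t=.1745+.1*n; print(n,[0,round(115*(np.cos(.1745)-np.cos(t)),1),round(-115*(np.sin(t)-np.sin(.1745)),1)])
E
```

```text
[519.693 123.908  46.167] 14.6833 [-2.599 -0.401  7.427] 0.23484700413406767 49.05026086606085
0 [0, np.float64(0.0), np.float64(-0.0)]
1 [0, np.float64(2.6), np.float64(-11.2)]
2 [0, np.float64(6.2), np.float64(-22.1)]
3 [0, np.float64(11.0), np.float64(-32.6)]
4 [0, np.float64(16.7), np.float64(-42.5)]
5 [0, np.float64(23.4), np.float64(-51.9)]
6 [0, np.float64(31.1), np.float64(-60.5)]
7 [0, np.float64(39.5), np.float64(-68.3)]
8 [0, np.float64(48.7), np.float64(-75.2)]
9 [0, np.float64(58.5), np.float64(-81.2)]
10 [0, np.float64(68.9), np.float64(-86.1)]
11 [0, np.float64(79.7), np.float64(-90.0)]
12 [0, np.float64(90.8), np.float64(-92.8)]
13 [0, np.float64(102.2), np.float64(-94.5)]
14 [0, np.float64(113.7), np.float64(-95.0)]
```

View pics/s5.png

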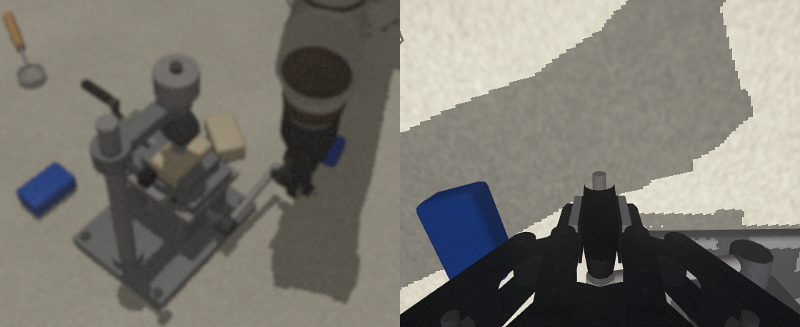

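The barrel sits squarely between the pads and the bar is between the jaws. Lifting along the arc, first half.

apply_moves(increments=[{"slide": [0, 2.6, -11.2], "dr": [0, 0, 0], "grip": 0}, {"slide": [0, 6.2, -22.1], "dr": [0, 0, 0], "grip": 0}, {"slide": [0, 11.0, -32.6], "dr": [0, 0, 0], "grip": 0}, {"slide": [0, 16.7, -42.5], "dr": [0, 0, 0], "grip": 0}, {"slide": [0, 23.4, -51.9], "dr": [0, 0, 0], "grip": 0}, {"slide": [0, 31.1, -60.5], "dr": [0, 0, 0], "grip": 0}, {"slide": [0, 39.5, -68.3], "dr": [0, 0, 0], "grip": 0}, {"slide": [0, 39.5, -68.3], "dr": [0, 0, 0], "grip": 0}])

```text
time: 15.35
tool_pos: [558.9, 116.1, 116.2]
ee_rot: [[0.209, 0.978, 0.001], [0.978, -0.209, 0.002], [0.002, 0.001, -1.0]]
wrist_force: [-8.2, 6.3, 6.4]
gripper_width: 0.233
grasp_force: 50.3
```

apply_moves(increments=[{"slide": [0, 9.2, -6.9], "dr": [0, 0, 0], "grip": 0}, {"slide": [0, 19.0, -12.9], "dr": [0, 0, 0], "grip": 0}, {"slide": [0, 29.4, -17.8], "dr": [0, 0, 0], "grip": 0}, {"slide": [0, 40.2, -21.7], "dr": [0, 0, 0], "grip": 0}, {"slide": [0, 51.3, -24.5], "dr": [0, 0, 0], "grip": 0}, {"slide": [0, 62.7, -26.2], "dr": [0, 0, 0], "grip": 0}, {"slide": [0, 68.5, -26.6], "dr": [0, 0, 0], "grip": 0}, {"slide": [0, 74.2, -26.7], "dr": [0, 0, 0], "grip": 0}, {"slide": [0, 74.2, -26.7], "dr": [0, 0, 0], "grip": 0}, {"slide": [0, 74.2, -26.7], "dr": [0, 0, 0], "grip": 0}, {"slide": [0, 74.2, -26.7], "dr": [0, 0, 0], "grip": 0}, {"slide": [0, 74.2, -26.7], "dr": [0, 0, 0], "grip": 0}])

```text
time: 16.35
tool_pos: [631.7, 101.5, 142.9]
ee_rot: [[0.208, 0.978, 0.004], [0.978, -0.208, 0.003], [0.004, 0.003, -1.0]]
wrist_force: [0.5, 9.6, 7.7]
gripper_width: 0.239
grasp_force: 50.3
```

```bash
python3 - <<'E'
from fit import *
p=viewer.camera("scene");q=viewer.camera("wrist");t=viewer.camera("top")
cv2.imwrite("pics/s6.png",np.hstack([cv2.resize(p["frame"][130:310,170:350],(400,400)),cv2.resize(t["frame"][100:240,220:360],(400,400))]))
s=sensors.get_state();print(s["tool_pos"],s["time"],s["wrist_force"],s["gripper_width"],s["grasp_force"])
r=[np.array(viewer.spot_point(g,c)[0]["xy"]) if viewer.spot_point(g,c) else None for c in(p,t) for g in("lever_grip","gauge","tester")]
print(r)
E
```

```text
[631.598 101.544 142.862] 16.5 [0.064 9.406 6.742] 0.23917726619543628 50.32818165142089
[array([299.5, 249.2]), array([257. , 219.5]), array([261.3, 259.8]), array([442.2, 150.1]), array([354.9, 163.2]), array([292.2, 174. ])]
```

View pics/s6.png

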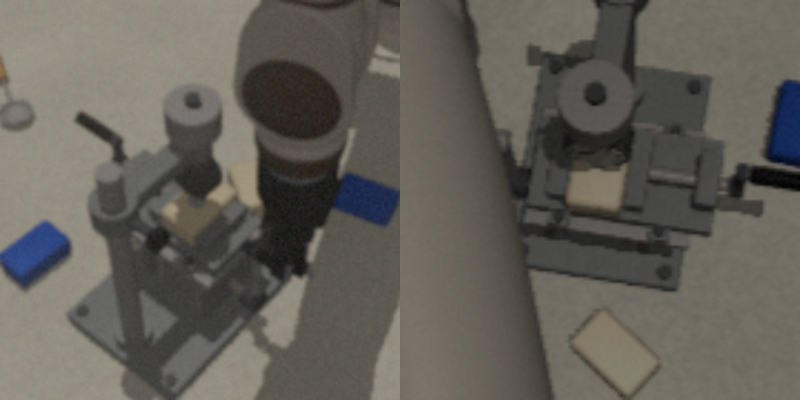

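The lever stands upright with the grip held, and the bar lies between the jaws under the gauge foot. The chord of the motion gives a lever value of about 1.39. One check that the gauge has been lifted.

```bash
python3 - <<'E'
from fit import *
t=viewer.camera("top");p=viewer.camera("scene")
z=[dep(t,(c,r)) for c in range(280,297,2) for r in range(126,140,2)]
z=np.array([a for a in z if a is not None]);print("weight top z",np.percentile(z[:,2],[50,75,95]))
for n,c,xy in(("bar top",t,(288,166)),("bar s",p,(259,225)),):print(n,dep(c,xy))
s=sensors.get_state();print(s["time"],s["tool_pos"],np.abs(s["dq"]).max(),s["wrist_force"],s["grasp_force"])
E
```

```text
weight top z [302.901 303.489 311.697]
bar top [577.023 -21.263 153.495]
bar s [618.926 -14.083 154.857]
17.2 [631.598 101.549 142.873] 0.001195691676288913 [-0.116  8.52   6.782] 50.32651539891958
```

The bar top rose from about 140 to 154 mm (full 12 mm lift). The gauge's top is at about 312 mm against 307 at the start, so the bar carries it. The arm is still, so I hand in.

```bash
python3 -c "
from station import job
print(job.close_job())"
```

```text
the job is handed in; nothing more can be done
None
```

I handed the job in with the bar clamped and the cam lever held upright at about 1.39 rad, the bar carrying the gauge; `close_job` reported no verdict, and the clamp force was judged only from the crank's resistance (about 19 N at the grip), not measured at the jaws.

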